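Clamp a sensor post into its bracket with a U-bolt

ROBOT

A 7-joint arm with a two-finger parallel gripper is mounted at the origin on the work surface. World frame = base frame: x ahead of the robot, y to its left, z up, the work surface at z = 0. Lengths are in mm, angles in degrees, forces in N, time in s.
With the tool pointing down it reaches from about 350 to 900 mm from the base axis. Payload 8.1 kg.
Tool frame: the origin (TCP) lies between the finger pads; the fingertips stand 14 mm ahead of it and the grasp point (between the pads) lies 5 mm behind it (bot.tip_reach is the distance from the TCP to the fingertips, in mm); z points along the fingers, y is the line along which they close (so a half turn about z gives the same grasp; the last joint's range is limited). The gripper opens to 92 mm and grips with 3 to 60 N. Pads are 19 mm wide; open, the fingers measure 130 mm over their backs; the gripper's body (75 mm by 190 mm) begins 47 mm behind the grasp point.
Start: joints at [-70.222, 24.895, 1.432, 90.138, -0.665, 64.973, -4.303], TCP at [270.642, 563.377, 240.742] pointing down, gripper open.
Joint ranges: [-149.89, 149.89], [-25.12, 119.58], [-72.63, 75.52], [4.76, 147.25], [-75.54, 255.54], [6.69, 114.76], [-157.13, 157.13]. Speed limits (degrees/s): [127.2, 127.2, 172.46, 172.46, 180, 180, 180].

INTERFACE

Orientations are given as a 3x3 rotation matrix whose columns are the frame's x, y, z axes.
In Python, from rig import bot, hand, solver, get_state, read_camera, get_calibration, job gives the robot as it stands. Calls block until the motion is done:
- bot.move_ptp(position, orientation): joint-space move of the TCP to a pose.
- bot.line_to(position, frame=None, feed=150, guard=None): straight line of the TCP; frame=None keeps the orientation; feed is the mean speed in mm/s. With guard (N) it stops when the force on the tool has changed by that much, and returns True; else False.
- bot.move_j(angles): joint-space move.
- hand.let_go() and hand.close(grip_force=None): open the fingers fully, or close them until they stop; grip_force is the grip in N (None keeps the last).
- bot.sleep(seconds).
- solver.solve_ik(position, orientation): joint angles nearest the present ones, or None.
- get_state(): the state.
- read_camera(name): name is "scene" or "side" or "wrist"; returns (picture, depth): 400x640x3 uint8, red, green, blue; 400x640 float32, mm along the optical axis (not along the pixel's ray), 0 where there is no reading.
- get_calibration(name): a dict with "fx", "fy", "cx", "cy" (pixels), "world_from_camera" (4x4, takes a point from camera to world coordinates); the wrist camera has in their place "mount" (4x4, takes a point from camera to tool coordinates, whose origin is the TCP and whose axes are the flange's). Camera axes: x right, y down, z forward; pixel columns grow to the right and rows downward; lengths in mm; the calibration is good to about 2 mm. A picture is of the moment at which its call begins: read the wrist's pose just before it. get_calibration takes no time and is no camera call.
A pose or a line that the arm cannot do raises bot.PlanningError and nothing moves.
- job.finish_job(): hands the job in; it is judged then, once.
The state is a dict: "time_s": time; "joint_pos": joint angles; "qd": joint speeds; "tau": joint torques, N m; "ee_pos": TCP position; "orientation": TCP orientation; "wrist_force": force on the tool from outside, world axes, zero at the start; "moment": the same for the moment, N m; "opening": opening from 0.0 (shut) to 1.0 (fully open); "gripper_force": force on a finger pad.
Only numpy, scipy, OpenCV 4.12 (cv2) and the standard library are available. Lean on these libraries where they do the work, as an engineer would, in place of code of your own. Each camera call takes 0.05 s, during which the arm holds its last target. There are 200 camera calls.

TASK

Slide the sensor post along its two vee saddles until its collar is up against the end of the bracket, then take from the rail the U-bolt that fits the bracket, pass its legs down either side of the post, through the slots and into both holes of the keeper plate beneath, and press it home, standing square, until its bow sits on the post. Work gently and by feel so that nothing is forced or struck, let go at the end, leave the other two U-bolts hanging, and do not shift anything else on the bench.

Things in the scene. Friction and masses are not known exactly. Their poses are not given: they have to be found in the camera images.
- bracket: Grey steel hat-section bracket bolted to the bench. Origin at bench level under its centre, z up, y along the post. Flat top plate 130 x 130 mm, 8 mm thick, upper face at z = 70 mm; feet reach x = +-99 mm. Two dark vee saddles, 12 mm wide, 91 mm high, at y = +-50 mm. Press nothing here harder than about 30 N.
- slot_a (a point): Middle of one slot through the plate, 12.5 mm wide, 50 mm long along y, at x = -25, y = 0, z = 70 mm of the bracket. Under the slots lies a steel keeper plate, 5 mm thick, its upper face at z = 61 mm, with two 12 mm holes at x = +-25 mm, one under each slot. It was left anywhere between y = -12 and +12 mm: feel for the holes along the slots.
- slot_b (a point): Middle of the other slot, alike, at x = +25, y = 0, z = 70 mm of the bracket. The keeper plate takes about 25 N to shift. Below each of its holes a rounded spring nose grips the leg: from z = 54 mm on, pushing both legs down takes 8 to 15 N all the way, and the U-bolt stays where it is left.
- stop (a point): Middle of the bracket's +y end, at x = 0, y = 65, z = 91 mm of the bracket (on the lying post's axis). The post's collar must come up against this end face: the post's origin is here when home.
- clamp (a point): Point at x = 0, y = 0, z = 108 mm of the bracket: on the top line of the lying post, midway between the slots. When home the U-bolt's origin is at this height, over the keeper's holes (so up to 12 mm to either side along y), its x along the bracket's x.
- post: Zinc-grey steel tube, 34 mm diameter, 0.55 kg, lying loose in the saddles along the bracket's y, with a dark collar 50 mm in diameter. Origin on its axis at the collar's -y face; y along the tube. The collar fills y = 0 to 14 mm, the tube y = -210 (black cap) to +50 mm (flat end). It starts 15 to 35 mm too far to +y; sliding takes 3 to 7 N.
- ubolt: The U-bolt that fits: zinc-grey rod of 10 mm, legs 50 mm apart centre to centre (60 over all), 0.12 kg. Origin: inside of the bow at its top; bow's outside at z = +10 mm, straight for 11 mm, then curving down at 20 mm inside radius; legs along -z at x = +-25 mm to flat, chamfered ends at z = -79 mm; alike both ways round. Hangs astride the rail.
- ubolt_small: U-bolt that is too narrow: rod 8 mm, legs 39 mm apart centre to centre, hanging astride the rail. Origin: inside of the bow at its top, axes as for the right one. Leave it hanging.
- ubolt_large: U-bolt that is too wide: rod 10 mm, legs 66 mm apart centre to centre, hanging astride the rail. Origin: inside of the bow at its top, axes as for the right one. Leave it hanging.
- rail: Dark steel flat bar 300 mm long, 24 mm wide, its flat top 125 mm above the bench, on a leg at each end with a foot 50 x 90 mm. Origin under its centre at bench level, x along the bar. The three U-bolts hang astride it at about x = -80, 0 and +80 mm in any order, planes across the bar, the inside of each bow 3 to 6 mm above the bar.
- wrench: Open-ended steel spanner 200 mm long lying on the bench near the robot, origin at its middle. Leave it alone.
- nut_tray: Grey tray of nuts, 120 x 90 x 35 mm, origin under its centre. Leave it alone.
- can: Plain aluminium spray can, 60 mm diameter, 150 mm high, origin under its centre. Leave it alone.
- blades: Pile of dark stamped saw-blade blanks, 330 mm long, 23 mm high, x along the blades; origin at the underside near the broad end. Leave it alone.
- nut_a: Loose steel hex nut, 19 mm across, 8 mm high, on the bench beside the bracket's +x foot. Leave it alone.
- nut_b: Second loose nut, alike, beside the first. Leave it alone.
Not all that is in view belongs to the job. Leave any orange look-alike of the ubolt alone.

How it is judged:
By the outcome, as a careful person would: the job done as asked, in the order asked, and still so for the second after the job is handed in, with the robot touching nothing.
It also fails if it takes over 72 s, if anything falls off the work surface, if the arm or the gripper's body presses on something with over 40 N, if the wrist force passes 120 N, or if a joint passes its speed limit or range.

## Working session

There is one attempt and no reset: what is moved stays moved. The work goes in short steps, each a Python script; the robot and the scene stay as the last script left them, time stands still between calls to the robot, and variables do not carry over. Pictures are saved under pics/ and viewed, at most 10 in all, crops included, and the job is handed in when it is done.

```bash
ls; mkdir -p pics
python3 - <<'E'
from rig import *
import cv2,numpy as np
for n in("scene","side"):
    p,d=read_camera(n); c=get_calibration(n); np.savez(f"{n}0.npz",p=p,d=d)
    cv2.imwrite(f"pics/{n}0.png",p[:,:,::-1]); print(n,c["fx"],c["fy"],c["cx"],c["cy"],np.round(c["world_from_camera"],3).tolist(),(d>0).mean())
print(np.round(get_calibration("wrist")["mount"],3).tolist(),get_state()["time_s"])
E
```

```text
pics
scene 412.0186601592941 412.0186601592941 315.82550636337226 208.2599809323045 [[0.215, 0.585, -0.782, 1406.893], [0.977, -0.124, 0.176, -196.937], [0.006, -0.802, -0.598, 773.194], [0.0, 0.0, 0.0, 1.0]] 0.99553125
side 374.85382096922945 374.85382096922945 323.4149105034703 196.2442923007004 [[0.875, -0.278, 0.397, 107.032], [-0.484, -0.526, 0.699, -779.838], [0.014, -0.804, -0.595, 733.694], [0.0, 0.0, 0.0, 1.0]] 0.9961484375
[[0.0, -0.964, -0.267, 71.341], [1.0, -0.0, 0.0, -0.828], [-0.0, -0.267, 0.964, -145.121], [0.0, 0.0, 0.0, 1.0]] 0.1
```

View pics/scene0.png

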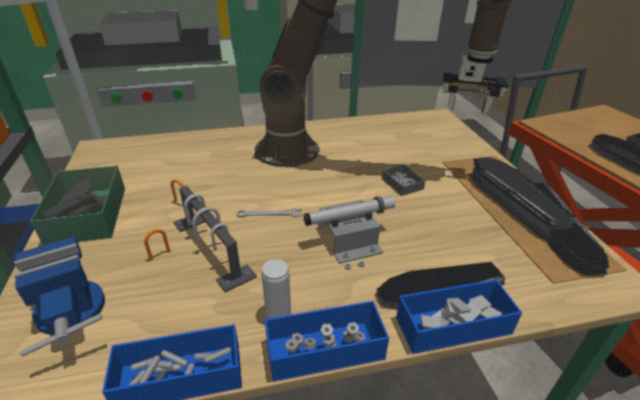

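View pics/side0.png

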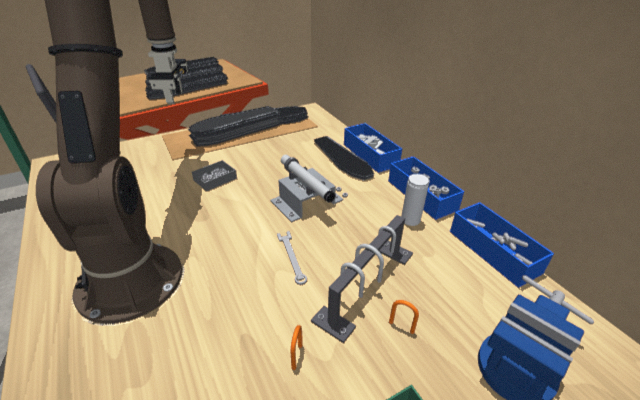

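The scene view shows the rail from (185,222) to (237,280) with three zinc U-bolts near (185,195), (205,215) and (213,235). Orange look-alikes are at (155,243) and (178,190). The bracket is at (350,235) and the post runs from its cap (310,215) to its collar (388,203). In the side view the rail U-bolts are near (355,280), (370,258) and (395,235). Next I'll get rough positions from depth.

```bash
cat > h.py <<'E'
from rig import *
import numpy as np, cv2
def cam(n):
    c=get_calibration(n)
    if n=="wrist":
        s=get_state(); T=np.eye(4);T[:3,:3]=s["orientation"];T[:3,3]=s["ee_pos"]; W=T@np.array(c["mount"])
    else: W=np.array(c["world_from_camera"])
    return c,W
def cloud(d,c,W):
    v,u=np.mgrid[:d.shape[0],:d.shape[1]]
    P=np.stack([(u-c["cx"])/c["fx"]*d,(v-c["cy"])/c["fy"]*d,d],-1)
    P=P@W[:3,:3].T+W[:3,3]; P[d<=0]=np.nan; return P
def shot(n,name):
    c,W=cam(n); p,d=read_camera(n); np.savez(name+".npz",p=p,d=d,W=W)
    cv2.imwrite(f"pics/{name}.png",p[:,:,::-1]); return p,cloud(d,c,W),c,W
def ray(u,v,c,W,z):
    r=W[:3,:3]@np.array([(u-c["cx"])/c["fx"],(v-c["cy"])/c["fy"],1]); return W[:3,3]+r*(z-W[2,3])/r[2]
def axis(Q):
    m=Q.mean(0); w=np.linalg.svd(Q-m,full_matrices=False)[2][0]; t=(Q-m)@w
    return m,w,t.min(),t.max()
def rot(a,tilt=0):  # tool down, tool y axis at world angle a (deg)
    a=np.radians(a); y=np.array([np.cos(a),np.sin(a),0]); z=np.array([0,0,-1.]); return np.stack([np.cross(y,z),y,z],1)
E
python3 - <<'E'
from h import *
for n,boxes in(("scene",{"rail":(150,180,260,300),"br":(290,185,410,275)}),("side",{"rail":(300,210,415,345),"br":(265,145,350,225)})):
    c,W=cam(n); z=np.load(f"{n}0.npz"); P=cloud(z["d"],c,W); I=z["p"].astype(int)
    print(n,"bench z",np.nanmedian(P[300:330,120:260,2] if n=="scene" else P[300:350,200:260,2]))
    for k,(a,b,e,f) in boxes.items():
        Q=P[b:f,a:e].reshape(-1,3); C=I[b:f,a:e].reshape(-1,3); g=C.max(1)
        ok=(np.ptp(C,axis=1)<30)
        for lo,hi in((50,64),(66,74),(95,125),(118,129),(131,150)):
            m=ok&(Q[:,2]>lo)&(Q[:,2]<hi)
            if m.sum()>5:
                A=axis(Q[m,:2]); print(k,lo,hi,m.sum(),np.round(A[0]),np.round(np.degrees(np.arctan2(A[1][1],A[1][0])),1),np.round(A[2:]), "ends",np.round(A[0]+A[1]*A[2]),np.round(A[0]+A[1]*A[3]))
s=get_state(); print(np.round(s["orientation"],3).tolist())
E
```

```text
scene bench z -0.8394144382650666
rail 50 64 92 [ 550. -289.] 26.3 [-174.  118.] ends [ 394. -366.] [ 657. -236.]
rail 66 74 51 [ 577. -277.] 28.0 [-203.   90.] ends [ 398. -373.] [ 657. -235.]
rail 95 125 792 [ 538. -285.] 24.6 [-171.  129.] ends [ 383. -356.] [ 656. -231.]
rail 118 129 729 [ 533. -286.] 24.2 [-166.  134.] ends [ 382. -354.] [ 655. -231.]
rail 131 150 101 [ 517. -293.] 23.7 [-79.  84.] ends [ 444. -325.] [ 593. -259.]
br 50 64 222 [598.  93.] -88.9 [-69.  71.] ends [597. 162.] [600.  21.]
br 66 74 709 [568.  91.] -39.3 [-107.   74.] ends [486. 159.] [626.  44.]
br 95 125 789 [550.  91.] 96.1 [-129.  131.] ends [564. -37.] [536. 221.]
side bench z -2.0479818183661678
rail 50 64 118 [ 507. -304.] -153.5 [-288.  141.] ends [ 764. -175.] [ 381. -366.]
rail 66 74 70 [ 478. -322.] -157.5 [-188.  108.] ends [ 651. -250.] [ 378. -363.]
rail 95 125 1288 [ 491. -304.] -156.0 [-174.  127.] ends [ 650. -233.] [ 375. -356.]
rail 118 129 1053 [ 495. -301.] -155.6 [-169.  132.] ends [ 649. -231.] [ 375. -355.]
rail 131 150 102 [ 494. -301.] -155.5 [-101.   62.] ends [ 586. -259.] [ 438. -326.]
br 50 64 161 [504.  72.] 135.4 [-103.   77.] ends [577.  -0.] [450. 126.]
br 66 74 411 [524.  84.] -174.1 [-79.  51.] ends [602.  92.] [473.  79.]
br 95 125 498 [535.  81.] -83.3 [-140.  122.] ends [518. 221.] [549. -40.]
[[-0.901, 0.433, -0.0], [0.433, 0.901, -0.001], [-0.0, -0.001, -1.0]]
```

Run:
```python
from h import *
for nm,p,a in(("rail",[517,-293,290],-65.7),("br",[547,90,280],6.3)):
    for aa in (a,a+180):
        q=solver.solve_ik(p,rot(aa)); print(nm,aa,None if q is None else np.round(q))
try: bot.move_ptp([547,90,280],rot(6.3))
except bot.PlanningError as e: print(e)
print(get_state()["time_s"]); p,P,c,W=shot("wrist","br1"); print(c["fx"],c["cx"],c["cy"])
```

```text
rail -65.7 [-14.  28.  58.  94. -24.  73. -17.]
rail 114.3 [ 52.  25. -40.  88.  17.  73. 124.]
br 6.3 [-38.  17.  31.  99. -10.  67.   2.]
br 186.3 [ 27.  28. -61.  93.  25.  74. 148.]
2.0833
307.7639185464361 323.094867675466 202.1314229006779
```

View pics/br1.png

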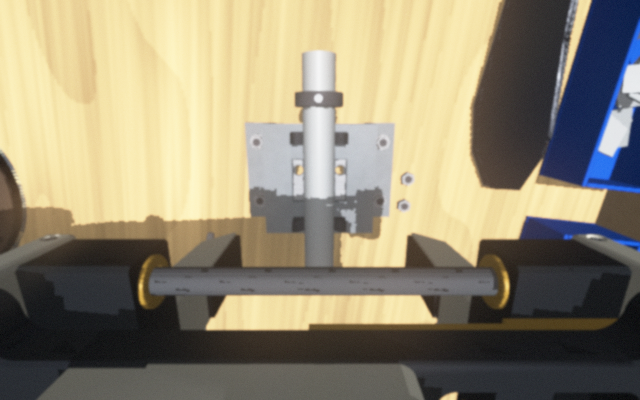

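The wrist view shows the bracket plate at rows 123–233 and cols 267–372. The collar is at (319,98), the post's end at (319,52), and the slots at x≈299 and 340. The keeper holes are visible through the slots as bright dots near (299,170) and (340,170). Now I'll measure these.

Run:
```python
from h import *
z=np.load("br1.npz");c=get_calibration("wrist");W=z["W"];P=cloud(z["d"],c,W);I=z["p"].astype(int)
R=np.zeros(P.shape[:2],bool);R[40:262,245:400]=1
m=R&(P[...,2]>66)&(P[...,2]<73)
r=cv2.minAreaRect(P[m][:,:2].astype(np.float32)); print("plate",m.sum(),r,np.median(P[m][:,2]))
# plate x-edges, in tool-aligned coordinates per row
a=np.radians(6.3);X=np.array([np.cos(a),np.sin(a)]);Y=np.array([-np.sin(a),np.cos(a)]);O=np.array([547.,90])
L=lambda Q:np.stack([(Q[...,:2]-O)@X,(Q[...,:2]-O)@Y],-1)
for v in range(130,232,12):
    u=np.where(m[v])[0]; print(v,u.min(),u.max(),np.round(L(ray(u.min()-.5,v,c,W,70)),1),np.round(L(ray(u.max()+.5,v,c,W,70)),1))
for nm,lo in(("tube",90),):
    t=R&(P[...,2]>95)&(P[...,2]<112); t[85:115]=0
    vs=np.arange(56,250,10);mid=[]
    for v in vs:
        u=np.where(t[v])[0]
        if len(u): mid.append(L(ray((u.min()+u.max())/2,v,c,W,91)).tolist()+[u.min(),u.max()])
    print("tube",np.round(mid,1).tolist())
v=np.where((R&(P[...,2]>100))[:,315:323].any(1))[0]; print("end row",v.min(),np.round(P[v.min():v.min()+4,319],1).tolist())
print("collar z col 319",[(v,np.round(P[v,319,2]),I[v,303].tolist()) for v in range(88,112)])
print("slotrows");
for v in(160,165,170,175,180): print(v,[int(I[v,u].sum()//3) for u in range(288,352)])
print("col299",[(v,I[v,299].tolist(),round(float(P[v,299,2]))) for v in range(150,212,2)])
```

```text
plate 7184 ((542.3922119140625, 89.71524047851562), (130.26634216308594, 130.55657958984375), 6.218080520629883) 71.19193332513484
130 262 377 [-69.5  58.4] [60.8 58.8]
142 262 376 [-70.2  45.2] [60.4 45.6]
154 263 376 [-69.7  31.6] [61. 32.]
166 263 375 [-70.4  17.8] [60.6 18.2]
178 264 374 [-69.9   3.7] [60.1  4.1]
190 265 374 [-69.4 -10.8] [ 60.7 -10.3]
202 265 373 [-70.1 -25.5] [ 60.3 -25.1]
214 266 373 [-69.6 -40.6] [ 61.  -40.1]
226 266 372 [-70.4 -56. ] [ 60.5 -55.5]
tube [[-5.1, 131.2, 302.0, 335.0], [-5.1, 122.0, 302.0, 335.0], [-4.6, 112.7, 303.0, 335.0], [-4.6, 73.7, 303.0, 335.0], [-5.1, 63.6, 303.0, 334.0], [-5.1, 53.2, 303.0, 334.0], [-4.6, 42.8, 304.0, 334.0], [-4.6, 32.1, 304.0, 334.0], [-4.6, 21.2, 304.0, 334.0], [-4.6, 10.2, 304.0, 334.0], [-4.6, -1.1, 304.0, 334.0], [-5.2, -12.5, 304.0, 333.0], [-4.6, -24.2, 305.0, 333.0], [-4.6, -36.1, 305.0, 333.0], [-4.7, -48.1, 305.0, 333.0], [-4.7, -60.4, 305.0, 333.0], [-4.7, -73.0, 305.0, 333.0]]
end row 51 [[528.2, 220.8, 110.5], [528.3, 220.1, 109.7], [528.4, 219.2, 110.1], [528.5, 218.4, 109.8]]
collar z col 319 [(88, np.
[... 2812 characters left out ...]
1], 62), (162, [224, 224, 227], 62), (164, [201, 198, 197], 62), (166, [204, 183, 148], 1), (168, [231, 207, 157], 1), (170, [234, 211, 157], 0), (172, [236, 214, 163], 1), (174, [218, 197, 168], 2), (176, [208, 208, 211], 63), (178, [219, 219, 222], 63), (180, [217, 218, 222], 62), (182, [218, 219, 222], 61), (184, [219, 219, 224], 61), (186, [218, 218, 223], 63), (188, [215, 216, 220], 62), (190, [216, 217, 220], 63), (192, [216, 216, 221], 62), (194, [182, 185, 187], 61), (196, [124, 127, 127], 63), (198, [115, 115, 118], 62), (200, [97, 98, 100], 65), (202, [97, 100, 102], 72), (204, [101, 104, 104], 71), (206, [100, 102, 104], 71), (208, [100, 102, 104], 70), (210, [100, 103, 105], 71)]
```

```bash
python3 -c "
import cv2;i=cv2.imread('pics/br1.png')[80:240,240:400];cv2.imwrite('pics/brc.png',cv2.resize(i,None,fx=3.7,fy=3.7,interpolation=cv2.INTER_CUBIC))"
```

```text
(no output)
```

View pics/brc.png

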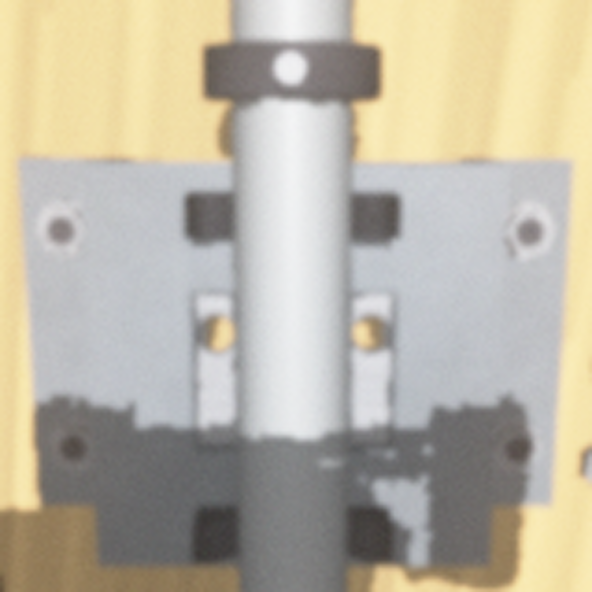

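The crop shows the post over the plate, slots at full-image x≈299 and 340, and both keeper holes as bright dots at row ≈170. The collar's lower face is at row ≈107, with a clear gap to the plate end at row ≈123. Next I'll push the post gently by its flat end.

```bash
cat >> h.py <<'E'
A=6.25; _a=np.radians(A); BX=np.array([np.cos(_a),np.sin(_a),0]); BY=np.array([-np.sin(_a),np.cos(_a),0]); B0=np.array([542.4,89.7,0])
def bw(x,y,z): return B0+BX*x+BY*y+np.array([0,0,z])
def wb(p): d=np.asarray(p)-B0; return np.array([d@BX,d@BY,d[2]])
def st():
    s=get_state(); return np.round(wb(s["ee_pos"]),2).tolist(), np.round(s["wrist_force"],1).tolist(), round(s["opening"],3), round(s["time_s"],1)
E
python3 - <<'E'
from h import *
z=np.load("br1.npz");c=get_calibration("wrist");W=z["W"]
f=lambda u,v,h:np.round(wb(ray(u,v,c,W,h)),1)
print("hole",f(299,164.5,61),f(299,175,61),"collar-",f(319,106.8,116),"collar+",f(319,90.5,116),"end",f(319,50.7,108))
print("plate edges mid",f(318.9,122.7,70),f(319,237,70), "slots", f(293,180,70),f(303,180,70),f(334,180,70),f(345.5,180,70))
ye=wb(ray(319,50.7,c,W,108))[1]
hand.close(10)
bot.move_ptp(bw(0,ye+30,150),rot(A)); bot.line_to(bw(0,ye+30,99)); print(st())
print(bot.line_to(bw(0,ye,99),feed=30,guard=1.5),st())
y=wb(get_state()["ee_pos"])[1]
print(bot.line_to(bw(0,y-45,99),feed=15,guard=13),st())
E
```

```text
hole [-24.2  18.1  61. ] [-24.4   5.5  61. ] collar- [  0.3  81.9 116. ] collar+ [  0.3  96.7 116. ] end [  0.2 132.6 108. ]
plate edges mid [-0.4 66.4 70. ] [ -0.3 -70.3  70. ] slots [-30.8   1.1  70. ] [-19.1   1.2  70. ] [17.3  1.3 70. ] [30.8  1.4 70. ]
([0.84, 161.54, 99.94], [0.4, -0.2, 1.1], 0.003, 4.9)
True ([-0.2, 143.71, 98.87], [-0.2, -0.4, 0.4], 0.005, 5.5)
True ([-0.6, 127.47, 98.57], [0.8, 1.0, 0.6], 0.006, 7.0)
```

Run:
```python
from h import *
for g in(10,14):
    y=wb(get_state()["ee_pos"])[1]
    print(bot.line_to(bw(0,y-6,99),feed=8,guard=g),st())
bot.line_to(bw(0,150,99)); bot.line_to(bw(0,150,180),feed=250); hand.let_go()
bot.move_ptp(bw(0,30,280),rot(A)); p,P,c,W=shot("wrist","br2"); print(get_state()["time_s"])
for v in range(95,135): print(v,p[v,[300,309,319]].mean(1).astype(int).tolist(),np.round(P[v,[309,319],2]).tolist(),end=";")
cv2.imwrite("pics/br2c.png",cv2.resize(p[60:260,220:420,::-1],None,fx=3,fy=3,interpolation=cv2.INTER_CUBIC))
```

```text
True ([-1.15, 127.51, 98.19], [-0.5, 1.2, 0.6], 0.004, 7.6)
True ([-1.36, 127.53, 98.24], [0.2, 0.7, 0.7], 0.005, 8.2)
11.125
95 [210, 209, 202] [2.0, 2.0];96 [210, 209, 206] [-0.0, 1.0];97 [208, 210, 204] [1.0, 2.0];98 [209, 209, 205] [2.0, 2.0];99 [208, 207, 205] [0.0, 2.0];100 [209, 207, 202] [3.0, 2.0];101 [210, 204, 203] [3.0, 1.0];102 [211, 201, 217] [2.0, 106.0];103 [209, 184, 229] [103.0, 108.0];104 [210, 184, 233] [103.0, 110.0];105 [211, 179, 235] [103.0, 108.0];106 [210, 179, 235] [101.0, 109.0];107 [210, 179, 235] [102.0, 109.0];108 [210, 178, 233] [102.0, 111.0];109 [210, 179, 234] [101.0, 109.0];110 [209, 176, 234] [102.0, 110.0];111 [209, 179, 234] [103.0, 108.0];112 [210, 178, 233] [103.0, 108.0];113 [210, 177, 235] [101.0, 108.0];114 [209, 180, 233] [102.0, 108.0];115 [210, 177, 234] [101.0, 109.0];116 [209, 177, 233] [100.0, 109.0];117 [208, 177, 234] [102.0, 109.0];118 [210, 177, 234] [101.0, 109.0];119 [209, 175, 233] [102.0, 110.0];120 [210, 176, 234] [101.0, 108.0];121 [208, 175, 234] [102.0, 107.0];122 [210, 176, 232] [101.0, 108.0];123 [211, 174, 233] [103.0, 109.0];124 [208, 175, 233] [100.0, 109.0];125 [210, 176, 233] [102.0, 109.0];126 [210, 177, 232] [102.0, 108.0];127 [210, 176, 233] [100.0, 108.0];128 [210, 174, 232] [101.0, 109.0];129 [208, 175, 233] [102.0, 109.0];130 [209, 172, 233] [101.0, 108.0];131 [209, 174, 233] [102.0, 109.0];132 [209, 174, 232] [102.0, 109.0];133 [211, 171, 232] [101.0, 109.0];134 [209, 174, 233] [102.0, 108.0];
```

View pics/br2c.png

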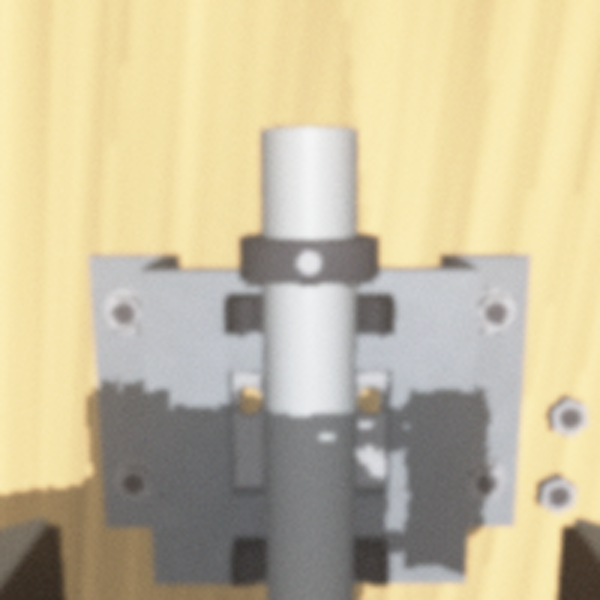

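The collar now sits at the plate end (full-image ≈(323,146)). Repeated pushes stalled at the same place, so it is home. The keeper holes show again near (303,193) and (343,193). Next is the rail.

Run:
```python
from h import *
z=np.load("br2.npz");c=get_calibration("wrist");W=z["W"]
for u in(303,343): print([np.round(wb(ray(u,v,c,W,61)),1).tolist() for v in(189,198)])
r=np.array([np.cos(np.radians(24.3)),np.sin(np.radians(24.3)),0])
p=np.array([517,-293,0])-20*r; p[2]=310
bot.move_ptp(p,rot(-65.7)); q,P,c,W=shot("wrist","rl1"); print(get_state()["time_s"],get_state()["joint_pos"])
```

```text
[[-24.5, 17.3, 61.0], [-24.7, 6.0, 61.0]]
[[24.0, 17.3, 61.0], [24.2, 6.0, 61.0]]
12.7333 [-14.4742252   25.72913207  60.19511016  93.35088509 -23.03808455
  74.49916329 -15.91820948]
```

View pics/rl1.png

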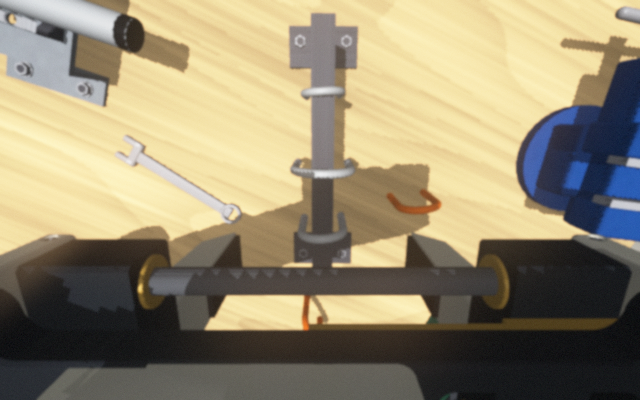

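Candidates in the rail view: far U-bolt (323,92), middle (323,170), near (323,235), and orange look-alikes at (415,203) and (308,310). I'll measure the widths next.

Run:
```python
from h import *
z=np.load("rl1.npz");c=get_calibration("wrist");W=z["W"];P=cloud(z["d"],c,W);p=z["p"]
Z=P[...,2]
print("bar z",np.nanmedian(Z[110:150,320:328]))
t=np.radians(24.3);r=np.array([np.cos(t),np.sin(t)]);n=np.array([np.sin(t),-np.cos(t)]);O=np.array([517,-293])
M=(Z>128.5)&(Z<150);M[:,:280]=0;M[:,370:]=0;M[262:]=0
k,lab,stt,cen=cv2.connectedComponentsWithStats(cv2.morphologyEx(M.astype(np.uint8),cv2.MORPH_CLOSE,np.ones((3,3)))) 
for i in range(1,k):
    if stt[i,4]>15:
        Q=P[(lab==i)&M]; print(stt[i],"rail s",np.round((Q[:,:2]-O)@r,0).mean(),"n",np.round(np.percentile((Q[:,:2]-O)@n,[2,50,98]),1),"z",np.percentile(Q[:,2],[50,95]).round(1))
# overall widths incl legs: pixels z 60-150 off bar, gray
for nm,(a,b) in {"far":(82,105),"mid":(152,185),"near":(205,250)}.items():
    m=np.zeros_like(M);m[a:b,280:370]=1; m&=(Z>75)&(Z<150); Q=P[m]; s=(Q[:,:2]-O)@n
    print(nm,np.percentile(s,[1,99]).round(1),[ (round(h),np.ptp(s[abs(Q[:,2]-h)<6]).round(1) if (abs(Q[:,2]-h)<6).any() else 0) for h in(90,105,118,132)])
# bar edges
for v in(130,200,120,60):
    u=np.where((Z[v,290:360]>118))[0]+290; 
    if len(u): a=[wb(ray(x,v,c,W,125)) for x in(u.min()-.5,u.max()+.5)]; w=[ray(x,v,c,W,125)[:2] for x in(u.min()-.5,u.max()+.5)]; print(v,u.min(),u.max(),[((x-O)@r).round(1) for x in w],[((x-O)@n).round(1) for x in w])
cv2.imwrite("pics/rl1c.png",cv2.resize(p[70:270,260:400,::-1],None,fx=3,fy=3,interpolation=cv2.INTER_CUBIC))
```

```text
bar z 126.23998505958116
[304  87  39  10 317] rail s 77.20820189274448 n [-19.   -1.   16.8] z [136.1 139. ]
[299 169  49  10 415] rail s -4.485221674876847 n [-24.3  -0.8  22.6] z [135.4 138.6]
[302 233  41  11 329] rail s -76.9390243902439 n [-22.   -1.6  19.7] z [135.9 139.2]
far [-22.3  20.2] [(90, np.float64(40.1)), (105, np.float64(40.6)), (118, np.float64(45.4)), (132, np.float64(41.3))]
mid [-36.6  33.9] [(90, np.float64(72.0)), (105, np.float64(74.3)), (118, np.float64(70.7)), (132, np.float64(56.1))]
near [-29.5  26.5] [(90, np.float64(59.8)), (105, np.float64(59.2)), (118, np.float64(57.8)), (132, np.float64(47.9))]
130 312 334 [np.float64(39.9), np.float64(39.9)] [np.float64(-12.9), np.float64(11.1)]
200 312 333 [np.float64(-35.8), np.float64(-35.7)] [np.float64(-13.4), np.float64(11.0)]
120 312 334 [np.float64(49.9), np.float64(50.0)] [np.float64(-12.9), np.float64(10.9)]
60 311 335 [np.float64(107.1), np.float64(107.2)] [np.float64(-13.5), np.float64(11.1)]
```

View pics/rl1c.png

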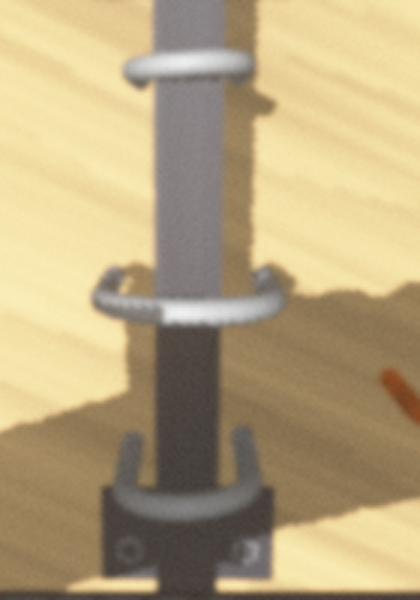

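The crop confirms it: the far U-bolt is narrow (~45 mm), the middle one wide (~75 mm), and the near one at (323,235) is ~60 mm over all, so the near one fits. I'll refine its yaw, check clearance to the orange piece, and grasp the legs from outside.

Run:
```python
from h import *
z=np.load("rl1.npz");c=get_calibration("wrist");W=z["W"];P=cloud(z["d"],c,W);Z=P[...,2]
t=np.radians(24.3);r=np.array([np.cos(t),np.sin(t)]);n=np.array([np.sin(t),-np.cos(t)]);O=np.array([517,-293])
m=np.zeros(Z.shape,bool);m[225:250,297:350]=1;m&=(Z>128.5)&(Z<150)
Q=P[m]; pf=np.polyfit((Q[:,:2]-O)@n,(Q[:,:2]-O)@r,1); print("bow s=",pf,"yaw dev deg",np.degrees(np.arctan(pf[0])))
us=[(np.where(m[v])[0].min(),np.where(m[v])[0].max()) for v in range(234,242)];print(us)
# legs at z 90..115
m=np.zeros(Z.shape,bool);m[205:232,290:355]=1;m&=(Z>70)&(Z<115);Q=P[m];s=(Q[:,:2]-O)@n;rr=(Q[:,:2]-O)@r
for g in(s<0,s>0): print(g.sum(),np.median(s[g]).round(1),np.percentile(s[g],[2,98]).round(1),np.median(rr[g]).round(1), [ (h,np.median(rr[g][abs(Q[g][:,2]-h)<6]).round(1)) for h in(80,95,110)])
for nm in("scene","side"):
    c,W=cam(nm);q=np.load(nm+"0.npz");PP=cloud(q["d"],c,W);I=cv2.cvtColor(q["p"],cv2.COLOR_RGB2HSV)
    m=(I[...,0]>4)&(I[...,0]<14)&(I[...,1]>200)&(PP[...,0]>250)&(PP[...,0]<800)&(PP[...,1]<0)&(PP[...,2]>8)
    Q=PP[m]; Q=Q[(abs(Q[:,1])<420)]
    for g in(Q[:,0]<450,Q[:,0]>=450):
        if g.sum()>5: print(nm,"orange",g.sum(),Q[g].min(0).round(),Q[g].max(0).round(),"s",np.percentile((Q[g][:,:2]-O)@r,[2,98]).round(),"n",np.percentile((Q[g][:,:2]-O)@n,[2,98]).round())
for d in(109,220): print(solver.solve_ik(np.r_[O+r*pf[1]-n*1.3,d],rot(-65.7)).round(1))
```

```text
bow s= [ 5.40124868e-02 -7.68304695e+01] yaw dev deg 3.091683365749244
[(np.int64(306), np.int64(342)), (np.int64(304), np.int64(342)), (np.int64(304), np.int64(342)), (np.int64(302), np.int64(341)), (np.int64(303), np.int64(341)), (np.int64(303), np.int64(340)), (np.int64(304), np.int64(338)), (np.int64(305), np.int64(336))]
99 -25.6 [-30.8 -21.3] -75.7 [(80, np.float64(-75.5)), (95, np.float64(-76.0)), (110, np.float64(-75.5))]
96 22.8 [18.6 27.9] -72.8 [(80, np.float64(-72.8)), (95, np.float64(-72.7)), (110, np.float64(-72.8))]
scene orange 6 [ 278. -391.   81.] [ 290. -371.   87.] s [-257. -239.] n [-22.  -9.]
scene orange 11 [ 506. -420.   10.] [ 513. -407.   82.] s [-58. -54.] n [ 99. 113.]
side orange 164 [ 255. -407.    8.] [ 292. -364.   89.] s [-284. -236.] n [-28.  -3.]
side orange 60 [ 494. -420.    9.] [ 503. -408.   83.] s [-70. -64.] n [ 97. 109.]
[ -3.6  34.2  49.9 111.8 -34.2  50.   -1.3]
[ -9.9  26.9  57.9 105.2 -25.7  62.3  -8. ]
```

Run:
```python
from h import *
t=np.radians(24.3);r=np.array([np.cos(t),np.sin(t)]);n=np.array([np.sin(t),-np.cos(t)]);O=np.array([517,-293])
g=O-77*r-1.4*n; R=rot(-62.5)
bot.move_ptp(np.r_[g,190],R); print(bot.line_to(np.r_[g,109.],feed=80,guard=5),st())
hand.close(50); s=get_state(); print(st(),s["gripper_force"],s["ee_pos"])
print(bot.line_to(np.r_[g,114.],feed=15,guard=8),st())
print(bot.line_to(np.r_[g,215.],feed=90),st(),get_state()["gripper_force"],get_state()["moment"])
print(92*get_state()["opening"])
```

```text
False ([-140.33, -400.52, 109.45], [-0.7, 0.2, 0.0], 0.997, 14.5)
([-140.55, -400.07, 108.98], [-0.1, 1.0, 0.9], 0.633, 15.1) 49.990611523389816 [ 446.24444655 -323.29265015  108.98296561]
False ([-140.49, -400.21, 114.08], [-0.2, 0.3, -0.4], 0.639, 15.6)
False ([-140.77, -399.89, 214.45], [0.8, 0.1, -1.2], 0.638, 16.9) 49.98638212680817 [-0.14451609  0.10231196  0.00822854]
58.7255123684626
```

Run:
```python
from h import *
s=get_state(); p=np.array(s["ee_pos"]); p[2]=235; bot.line_to(p,feed=150)
bot.move_ptp(bw(-.2,11.7,190),rot(A)); print(st(),solver.solve_ik(bw(-.2,11.7,89),rot(A)).round())
shot("wrist","car")
print(bot.line_to(bw(-.2,11.7,138),feed=50,guard=4),st())
print(bot.line_to(bw(-.2,11.7,123.5),feed=12,guard=3.5),st())
```

```text
([-0.1, 9.96, 190.28], [-0.4, 1.0, -0.7], 0.635, 18.8) [-47.  34.  45. 113. -33.  47.  23.]
False ([0.03, 11.71, 138.29], [0.1, 0.3, -1.1], 0.637, 20.0)
False ([-0.15, 11.7, 123.57], [0.6, 1.2, -0.6], 0.638, 21.4)
```

View pics/car.png

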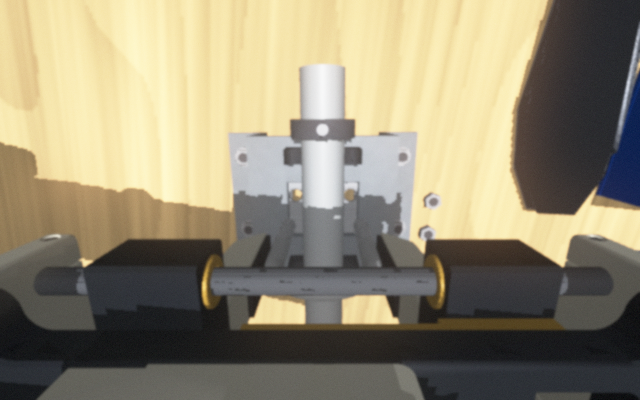

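The picture shows the held U-bolt's legs at (283,240) and (362,240), symmetric about the post, above the slots. The legs have since entered the slots without contact. Next I'll feel for the keeper holes.

Run:
```python
from h import *
print(bot.line_to(bw(-.2,11.7,114.5),feed=8,guard=3),st())
```

```text
True ([-0.78, 11.9, 118.48], [0.6, 0.4, -1.6], 0.637, 22.0)
```

Run:
```python
from h import *
for dy in(0,1.2,-1.2,2.4,-2.4,3.6,-3.6):
    y=11.7+dy
    bot.line_to(bw(-.2,y,119.8),feed=15)
    h=bot.line_to(bw(-.2,y,114.8),feed=10,guard=3.5); s=st(); print(dy,h,s,np.round(get_state()["moment"],2))
    if not h or s[0][2]<117: break
```

```text
0 False ([-0.39, 11.75, 114.67], [0.1, 0.2, -1.6], 0.637, 22.9) [0.14 0.27 0.02]
```

Run:
```python
from h import *
for z in(110,106,102,98,94):
    h=bot.line_to(bw(-.2,11.7,z),feed=12,guard=19); s=get_state(); print(z,h,st(),np.round(s["moment"],2))
    if h: break
```

```text
110 False ([-0.53, 11.68, 109.86], [-3.5, 0.3, 0.2], 0.633, 23.5) [0.1  0.74 0.09]
106 False ([-0.44, 11.72, 105.79], [-1.9, 0.8, -0.4], 0.637, 24.0) [0.14 0.77 0.01]
102 False ([-0.39, 11.77, 101.72], [-1.7, 0.5, -3.4], 0.638, 24.4) [ 0.15  0.77 -0.04]
98 False ([-0.29, 11.8, 97.83], [-2.2, 0.6, -1.3], 0.635, 24.9) [0.12 0.94 0.01]
94 False ([-0.25, 11.76, 93.89], [-3.5, 1.5, -1.3], 0.637, 25.4) [ 0.22  0.99 -0.07]
```

Run:
```python
from h import *
for g in(5,9): print(bot.line_to(bw(-.2,11.7,91),feed=10,guard=g),st())
p,P,c,W=shot("wrist","in1"); q,Q,_,_=shot("scene","in1s")
a=cv2.resize(p[150:290,230:420,::-1],None,fx=2.1,fy=2.1); b=cv2.resize(q[180:280,290:400,::-1],None,fx=3.5,fy=2.94)[:294]
cv2.imwrite("pics/in1m.png",np.hstack([a[:294],b]))
```

```text
True ([-0.9, 12.02, 92.97], [1.2, 0.7, 1.1], 0.638, 25.6)
False ([-0.15, 11.84, 91.03], [-2.2, 1.3, 3.5], 0.634, 26.0)
```

View pics/in1m.png

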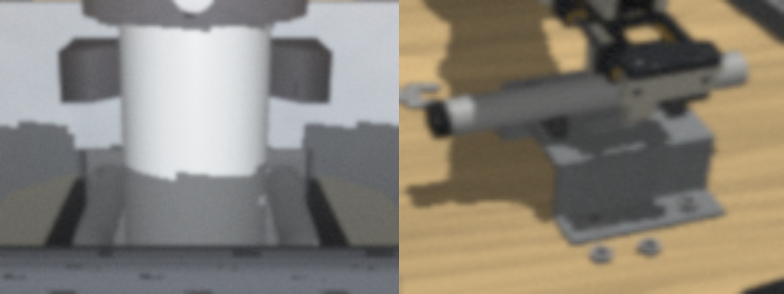

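The left half shows the legs going down into both slots (crop ≈(95,210) and (290,210)). The right half shows the gripper square over the post. Steady spring resistance was felt, so I'll press until the bow seats.

Run:
```python
from h import *
print(bot.line_to(bw(-.2,11.7,83.5),feed=7,guard=16),st(),np.round(get_state()["moment"],2))
print(bot.line_to(bw(-.2,11.7,83.5),feed=7,guard=18),st())
```

```text
True ([-0.12, 11.81, 87.77], [-0.8, 0.8, 8.1], 0.637, 26.8) [-0.03  0.49 -0.03]
True ([-0.12, 11.81, 87.74], [-2.2, -0.1, 10.6], 0.638, 27.1)
```

Run:
```python
from h import *
hand.let_go(); p=np.array(get_state()["ee_pos"]); p[2]=170; bot.line_to(p,feed=80)
bot.move_ptp(bw(0,-5,270),rot(A)); p,P,c,W=shot("wrist","fin"); print(st())
Z=P[...,2]; L=(P-B0)@np.stack([BX,BY,[0,0,1]],1)
m=(abs(L[...,0])<40)&(abs(L[...,1]-12)<25)&(Z>112)&(Z<130); m[240:]=0
Q=L[m]; print(m.sum(),np.median(Q,0).round(1),np.percentile(Q,[5,95],axis=0).round(1)); 
f=np.polyfit(Q[:,0],Q[:,1],1);print("yaw",np.degrees(np.arctan(f[0]))); print("roll",np.degrees(np.arctan(np.polyfit(Q[abs(Q[:,0])<6][:,0],Q[abs(Q[:,0])<6][:,2],1)[0])))
t=(abs(L[...,0])<4)&(abs(L[...,1]-12)<4); t[240:]=0; print("bow top",np.median(Z[t]), "post top",[np.median(Z[(abs(L[...,0])<3)&(abs(L[...,1]-y)<4)]).round(1) for y in(40,30,-20)],"plate",np.median(Z[(abs(L[...,0]-50)<8)&(abs(L[...,1]-20)<10)]).round(1))
cv2.imwrite("pics/finc.png",cv2.resize(p[90:260,220:420,::-1],None,fx=3.5,fy=3.5,interpolation=cv2.INTER_CUBIC))
```

```text
([-0.43, -4.58, 269.35], [-1.2, 0.9, -0.1], 1.003, 29.6)
333 [  0.2  10.5 116.2] [[-15.7   6.  112.5]
 [ 16.1  14.4 119.1]]
yaw -0.15637863445095726
roll 1.4733229097169533
bow top 117.69253794043365 post top [np.float64(108.9), np.float64(109.3), np.float64(109.1)] plate 348.7
```

View pics/finc.png

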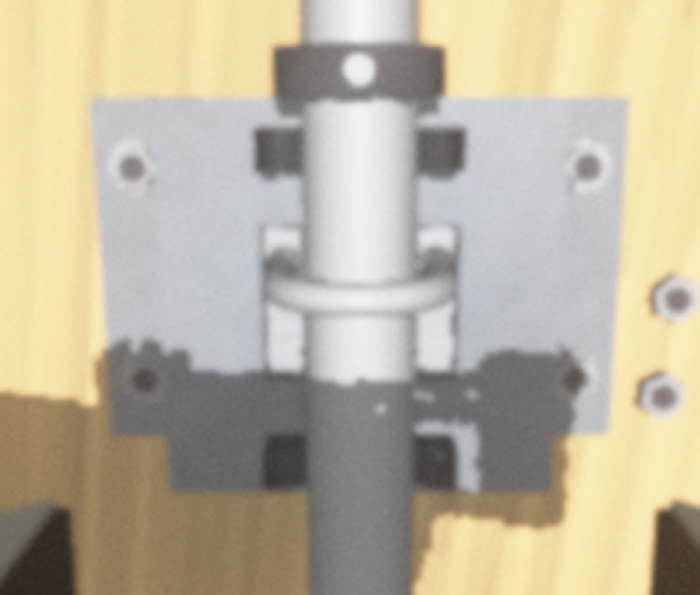

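The crop shows the bow across the post at ≈(360,292), square to it, with the legs in both slots and the collar at the plate end. I'll check leg tilt and collar position by number, then confirm seating with a gentle press from above.

Run:
```python
from h import *
z=np.load("fin.npz");c=get_calibration("wrist");W=z["W"];P=cloud(z["d"],c,W);L=(P-B0)@np.stack([BX,BY,[0,0,1]],1);L[240:]=np.nan
print("collar-face",np.round(wb(ray(322,119.5,c,W,116)),1),"plate end",np.round(wb(ray(280,118,c,W,70)),1),"post end")
for sg in(-1,1):
    for lo,hi in((74,84),(84,94),(94,104)):
        m=(abs(L[...,0]*sg-25)<7)&(abs(L[...,1]-12)<14)&(L[...,2]>lo)&(L[...,2]<hi)
        if m.sum()>3: print(sg,lo,m.sum(),np.median(L[m],0).round(1))
hand.close(10); bot.move_ptp(bw(0,11.2,150),rot(A))
print(bot.line_to(bw(0,11.2,126),feed=12,guard=3),st())
print(bot.line_to(bw(0,11.2,126),feed=6,guard=19),st())
p=np.array(get_state()["ee_pos"]);p[2]=170; bot.line_to(p,feed=80); print(st())
```

```text
collar-face [ -0.7  63.7 116. ] plate end [-46.4  64.9  70. ] post end
-1 74 13 [-23.1  14.6  80.9]
-1 84 12 [-24.9  14.2  89.1]
-1 94 33 [-26.6  12.7 100.1]
1 74 15 [23.4 14.4 78.8]
1 84 12 [24.7 14.3 90.3]
1 94 29 [26.  12.3 99.7]
True ([0.15, 11.22, 131.62], [-0.7, -0.9, 6.4], 0.004, 32.9)
True ([0.43, 11.17, 131.21], [-3.6, -0.1, 13.0], 0.008, 33.4)
([0.38, 11.39, 170.05], [-0.3, 1.0, 0.0], 0.008, 34.0)
```

Run:
```python
from h import *
bot.line_to(bw(0,11,270),feed=150); hand.let_go(); bot.sleep(0.3); print(st()); print(job.finish_job())
```

```text
([0.02, 10.98, 270.01], [-0.5, -0.1, 0.7], 1.001, 36.6)
the job is handed in; nothing more can be done
None
```

I handed the job in at about 37 s of robot time: the collar is against the bracket end, the fitting U-bolt is through the slots and keeper with its bow seated on the post, the gripper is clear, and I left the other two U-bolts on the rail.

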